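Close up the denture flask on the setting plate

TASK

Close up the small denture flask on the round setting plate: stand the steel lower half with the plaster in the middle of the plate, put the blue ring on it, then the lid with its plug down in the ring, and last the brass weight over the lid's knob. Each part should sit flat and fully home and be let go before the next is fetched, and the other things on the bench should be left where they stand.

Things in the scene. Friction and masses are not known exactly. Their poses are not given: they have to be found in the camera images.
- plate_top (a point): Round dark steel setting plate with a black rubber face inside a yellow circle line: 90 mm across, 8 mm high, fixed on the grey-green bench board (top face 8 mm above the bench) on which all the things here stand. This point is the centre of its top face; z up. Window blinds hang behind the board, 0.69 m ahead of the robot, down to 0.12 m above the bench: keep the gripper and arm clear of them.
- lower_center (a point): Lower half of the flask: loose solid steel-grey round block, 58 mm across, 30 mm high; on its top a white plaster boss (36 mm across, tapering to 29, 6 mm high) with a small pink trial denture. This point: on its axis half-way up the block, 15 mm above its underside and 15 mm below the shoulder round the boss. Upright, z up. 0.2 to 0.4 kg.
- ring_center (a point): Middle ring of the flask: loose blue ring, open at both ends, same either way up, 58 mm outside, 46 mm inside, wall 6 mm, 24 mm high. This point is its centre, 12 mm above its underside. It sits on the shoulder of the lower half, round the plaster boss (about 4 mm play all round). z up.
- lid_center (a point): Flask lid, loose: steel-grey disc 58 mm across, 12 mm thick; black knob on top (18 mm across, 16 mm high); plug below (36 mm across, tapering to 29, 6 mm high), on which it now stands. This point: centre of the disc, 12 mm above the plug's underside, 22 mm below the knob's top. Plug goes into the ring (4 mm play), disc rests on the ring's rim. Hold it by disc edge or knob. z up. 0.11 to 0.2 kg.
- weight_center (a point): Setting weight: loose brass ring, open at both ends, same either way up, 50 mm outside, 28 mm hole, 26 mm high. This point is its centre, 13 mm above its underside. It drops over the lid's knob (about 4 mm play all round) and rests on the lid's disc. z up. 0.2 to 0.4 kg.
- white_ring_center (a point): White plain casting ring (bystander), 42 mm across, 50 mm high, loose; this point is its centre.
- model_center (a point): Green dental model (bystander), 64 x 63 x 26 mm, loose; this point is half-way up it.
- trial_center (a point): Cream model with pink-gummed trial denture (bystander), 62 x 61 x 26 mm, loose; this point is half-way up it.
- burs_center (a point): Wooden block with burs standing in it (bystander), 45 x 90 x 52 mm with the burs, loose; this point is half-way up.
- paste_center (a point): Orange pot with black lid (bystander), 49 mm across, 52 mm high, loose; this point is its centre.

How it is judged:
On the way, in this order (a step that is already met when the one before it is completed fails the run):
1. the lower half stands on the setting plate, let go (horizontal distance between lower_center and plate_top below 0.015 m and z of lower_center in the frame of plate_top between 0.011 and 0.019 m and angle between lower_center's own z axis and vertical below 0.1 rad and contact force between flask_lower and the fingers below 0.5 N), for 0.2 s.
2. the blue ring sits on the lower half, let go (horizontal distance between ring_center and lower_center below 0.008 m and z of ring_center in the frame of lower_center between 0.023 and 0.031 m and angle between ring_center's own z axis and vertical below 0.1 rad and contact force between flask_ring and the fingers below 0.5 N), for 0.2 s.
3. the lid sits in the ring, let go (horizontal distance between lid_center and ring_center below 0.008 m and z of lid_center in the frame of ring_center between 0.014 and 0.022 m and angle between lid_center's own z axis and vertical below 0.1 rad and contact force between flask_lid and the fingers below 0.5 N), for 0.2 s.
4. the brass weight sits over the lid's knob, let go (horizontal distance between weight_center and lid_center below 0.008 m and z of weight_center in the frame of lid_center between 0.015 and 0.023 m and angle between weight_center's own z axis and vertical below 0.1 rad and contact force between weight and the fingers below 0.5 N), for 0.2 s.
At the end, for the whole second after the job is handed in: The lower half stands within 15 mm of the plate's middle; ring, lid and weight are each fully down on the part below (within 8 mm of its axis, 4 mm of the seated height); all level within 6 degrees (0.1 rad), released and at rest (horizontal distance between lower_center and plate_top below 0.015 m and z of lower_center in the frame of plate_top between 0.011 and 0.019 m and angle between each of lower_center, ring_center, lid_center, weight_center's own z axis and vertical below 0.1 rad and horizontal distance between ring_center and lower_center below 0.008 m and z of ring_center in the frame of lower_center between 0.023 and 0.031 m and horizontal distance between lid_center and ring_center below 0.008 m and z of lid_center in the frame of ring_center between 0.014 and 0.022 m and horizontal distance between weight_center and lid_center below 0.008 m and z of weight_center in the frame of lid_center between 0.015 and 0.023 m and linear speed of each of flask_lower, flask_ring, flask_lid, weight below 0.02 m/s); the robot touches nothing.
It fails at once if the white casting ring is moved by more than 30 mm or knocked over (distance of white_ring_center from where it was at the start of the episode above 0.03 m or angle between white_ring_center's own z axis and vertical above 0.5 rad).
It fails at once if the green model is moved by more than 30 mm or knocked over (distance of model_center from where it was at the start of the episode above 0.03 m or angle between model_center's own z axis and vertical above 0.5 rad).
It fails at once if the trial denture is moved by more than 30 mm or knocked over (distance of trial_center from where it was at the start of the episode above 0.03 m or angle between trial_center's own z axis and vertical above 0.5 rad).
It fails at once if the bur block is moved by more than 30 mm or knocked over (distance of burs_center from where it was at the start of the episode above 0.03 m or angle between burs_center's own z axis and vertical above 0.5 rad).
It fails at once if the orange paste pot is moved by more than 30 mm or knocked over (distance of paste_center from where it was at the start of the episode above 0.03 m or angle between paste_center's own z axis and vertical above 0.5 rad).
It also fails if it takes over 112 s, if anything falls off the work surface, if the arm or the gripper's body presses on something with over 40 N, if the wrist force passes 120 N, or if a joint passes its speed limit or range.

ROBOT

A 6-joint arm with a two-finger parallel gripper is mounted at the origin on a cart in front of the work surface, level with it; the furniture and walls round the work are solid. World frame = base frame: x ahead of the robot, y to its left, z up, the work surface at z = 0. Lengths are in m, angles in rad, forces in N, time in s.
With the tool pointing down it reaches from about 0.275 to 0.875 m from the base axis. Payload 12.5 kg.
Tool frame: the origin (TCP) lies midway between the tips of the shut fingers; the grasp point (between the pads) lies 19 mm behind it; z points along the fingers, y is the line along which they close (so a half turn about z gives the same grasp; the last joint's range is limited). The gripper opens to 85 mm and grips with 20 to 120 N. Pads are 22 mm wide; open, the fingers measure 114 mm over their backs; the gripper's body (76 mm by 85 mm) begins 54 mm behind the grasp point. The pads swing forward as they close: fully open they stand 13 mm farther back than shut.
Start: joints at [-1.217, 0.351, 1.652, -0, 1.139, -0.085], TCP at [0.234, -0.498, 0.231] pointing down, gripper open.
Joint ranges: [-2.75, 2.75], [-0.79, 2.1], [0.01, 2.65], [-1.57, 4.71], [0.07, 3.14], [-2.87, 2.87]. Speed limits (rad/s): [2.22, 2.22, 2.79, 3.14, 3.14, 3.14].

INTERFACE

Orientations are given as a unit quaternion [x, y, z, w].
In Python, from rig import ctrl gives the robot as it stands. The module is installed in compiled form; this text tells all that it offers.
- The arm moves only by the tool jog_arm, never from a script. Its argument "motion" is a list of rows, each a list of 7 numbers: the opening in per cent of the stroke, from 0 (shut) to 100 (fully open), then the shift along the world's x, y, z in cm, then the turn, a rotation vector about the world's x, y, z in degrees. A call has 1 to 8 rows; each row shifts and turns the commanded pose from where the row before left it; what a row does not reach is not made up. A row lasts 1/8 s, in which the tool goes at most 62.5 mm and 10.7 degrees, less where a joint would pass 70% of its speed; a pose out of reach is approached as far as the arm can. A call is refused whole if a number of a shift passes 6.25 or a number of a turn 10.7, either way. A call with a gripper value outside its range is refused whole. The fingers move at their own pace and stop on an object; "newtons" is the grip in N (left out, the last holds). Time passes only in rows, so rows that do not move let the fingers close. It gives the time, the measured TCP pose, the force, the opening and the grip force at its end, in the units of the state.
- ctrl.sense(): the state, without advancing time (a new reading comes with each control period).
- ctrl.capture(name): name is "scene" or "top" or "wrist"; returns a dict with "image" (400x640x3 uint8, red, green, blue), "z_map" (400x640 float32, m along the optical axis (not along the pixel's ray), 0 where there is no reading), "intrinsics" (3x3 intrinsics, pixels), "k1" (the pictures are not rectified: a ray, as slopes to the right and down, at radius r is drawn at 1 + k1 r^2 times it, then the intrinsics apply), "rvec" (rotation vector, rad) and "tvec" (3), from world to camera coordinates, as OpenCV has them; the wrist camera has in their place "tool_from_camera" (4x4, takes a point from camera to tool coordinates, whose origin is the TCP and whose axes are the flange's). Camera axes: x right, y down, z forward; pixel columns grow to the right and rows downward; lengths in m; the calibration is good to about 2 mm. A picture is of the moment at which its call begins: read the wrist's pose just before it.
- ctrl.finish_job(): hands the job in; it is judged then, once.
The state is a dict: "time": time; "qpos": joint angles; "dq": joint speeds; "effort": joint torques, N m; "tcp_pos": TCP position; "eef_rot": TCP orientation; "ft_force": force on the tool from outside, world axes, zero at the start; "moment": the same for the moment, N m; "opening": finger opening in m; "finger_force": force on a finger pad.
Only numpy, scipy, OpenCV 4.12 (cv2) and the standard library are available. Lean on these libraries where they do the work, as an engineer would, in place of code of your own. Each camera call takes 0.05 s, during which the arm holds its last target. There are 200 camera calls.

## Working session

There is one attempt and no reset: what is moved stays moved. The work goes in short steps, Python scripts to look and compute and a tool call to move; the robot and the scene stay as the last step left them, time stands still between calls to the robot, and variables do not carry over. Pictures are saved under pics/ and viewed, at most 14 in all, crops included, and the job is handed in when it is done.

Besides the shell and the picture viewer there is one more tool, called after "Emit:" as name(argument=value, ...) on one line, values as JSON. jog_arm: Moves the arm, as the interface text tells. Its arguments: {"type":"object","properties":{"motion":{"type":"array"},"newtons":{"type":"number"}},"required":["motion"]}

```bash
mkdir -p pics; cat > h.py <<'E'
import numpy as np, cv2
from rig import ctrl
from scipy.spatial.transform import Rotation as R
def cap(n):
    s=ctrl.sense(); c=ctrl.capture(n); c['s']=s; return c
def pts(c):
    """world xyz map for every pixel"""
    K=np.array(c['intrinsics']); h,w=c['z_map'].shape
    v,u=np.mgrid[:h,:w]; xd=(u-K[0,2])/K[0,0]; yd=(v-K[1,2])/K[1,1]
    x,y=xd.copy(),yd.copy()
    for _ in range(20):
        f=1+c['k1']*(x*x+y*y); x,y=xd/f,yd/f
    z=c['z_map']; P=np.stack([x*z,y*z,z],-1).astype(float)
    if 'rvec' in c:
        Rm=R.from_rotvec(np.ravel(c['rvec'])).as_matrix(); W=(P-np.ravel(c['tvec']))@Rm
    else:
        T=np.array(c['tool_from_camera']); P=P@T[:3,:3].T+T[:3,3]
        W=P@R.from_quat(c['s']['eef_rot']).as_matrix().T+np.array(c['s']['tcp_pos'])
    W[z<=0]=np.nan; return W
def save(c,n): cv2.imwrite('pics/'+n,c['image'][:,:,::-1])
E
python3 - <<'E'
from h import *
for n in('scene','top'):
    c=cap(n); save(c,n+'0.png'); np.savez(n+'0.npz',W=pts(c),im=c['image'])
print(ctrl.sense())
E
```

```text
{'time': 0.1, 'qpos': array([-1.21656859e+00,  3.51203978e-01,  1.65233364e+00, -3.50089736e-07,
        1.13909388e+00, -8.46015237e-02]), 'dq': array([ 0.00067951, -0.00126692, -0.00229242, -0.00048547,  0.00032504,
       -0.00054883]), 'effort': array([ 8.37416846e-04, -5.06829250e+01, -2.91873461e+01, -6.52777612e-05,
        2.67062474e-03,  4.71270766e-06]), 'tcp_pos': array([ 0.23360727, -0.49760912,  0.23081046]), 'eef_rot': array([ 9.76024879e-01,  2.17658368e-01, -6.99707095e-05, -5.14689339e-04]), 'ft_force': array([ 0.53490255,  0.72520462, -0.51987841]), 'moment': array([-0.0463902 ,  0.01947373,  0.00924921]), 'finger_force': 0.0, 'opening': 0.08541895921189797}
```

View pics/top0.png

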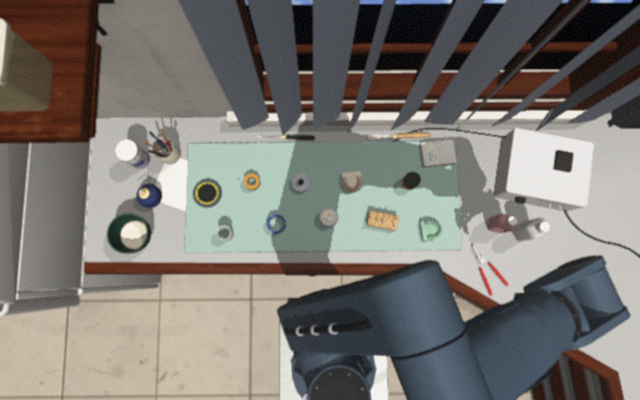

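View pics/scene0.png

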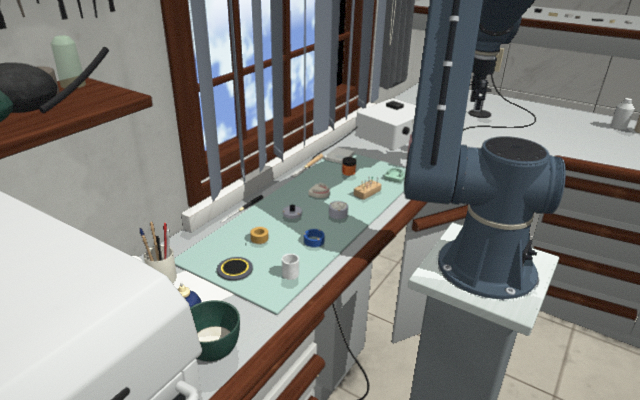

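The top view shows the plate at (207,193), weight (251,181), lid (301,183), blue ring (276,223) and lower half (328,216). The bystanders are the white ring (224,233), trial (350,181), burs (382,219), pot (411,180) and green model (430,229). The scene view agrees with this.

```bash
python3 - <<'E'
from h import *
d=np.load('top0.npz'); W=d['W']
b=W[205:245,290:310].reshape(-1,3); print('board',np.nanmedian(b,0))
for n,u,v,r,lo,hi in [('plate',207,193,16,.004,.02),('weight',251,181,12,.018,.04),('lid',301,183,13,.009,.05),('ring',276,223,13,.015,.04),('lower',328,216,13,.02,.05),('white',224,233,12,.04,.06),('trial',350,181,14,.01,.05),('burs',382,219,20,.01,.08),('paste',411,180,13,.04,.07)]:
    p=W[v-r:v+r+1,u-r:u+r+1].reshape(-1,3); p=p[(p[:,2]>lo)&(p[:,2]<hi)]
    print(n,len(p),'min',p.min(0).round(4),'max',p.max(0).round(4),'mid',((p.min(0)+p.max(0))/2).round(4),'ctr',W[v,u].round(4))
E
```

```text
board [0.42481512 0.09705967 0.00846284]
plate 971 min [0.4764 0.3321 0.0042] max [0.5796 0.4352 0.0199] mid [0.528  0.3836 0.0121] ctr [0.5264 0.3818 0.0144]
weight 158 min [0.5326 0.2082 0.0182] max [0.584  0.2681 0.0398] mid [0.5583 0.2382 0.029 ] ctr [0.5637 0.2464 0.0106]
lid 458 min [0.5135 0.0495 0.009 ] max [0.5975 0.1311 0.0474] mid [0.5555 0.0903 0.0282] ctr [0.549  0.0895 0.0453]
ring 133 min [0.3906 0.1392 0.0152] max [0.4643 0.2075 0.0392] mid [0.4274 0.1733 0.0272] ctr [0.4314 0.1682 0.0087]
lower 289 min [ 0.4171 -0.0187  0.0206] max [0.4731 0.036  0.0493] mid [0.4451 0.0087 0.035 ] ctr [0.4474 0.0088 0.0421]
white 55 min [0.3776 0.2997 0.0412] max [0.4188 0.3401 0.0599] mid [0.3982 0.3199 0.0505] ctr [0.4023 0.3282 0.007 ]
trial 485 min [ 0.5155 -0.1069  0.01  ] max [ 0.6056 -0.0178  0.0397] mid [ 0.5606 -0.0624  0.0248] ctr [ 0.5581 -0.0615  0.0231]
burs 876 min [ 0.378  -0.2222  0.01  ] max [ 0.503  -0.0953  0.0651] mid [ 0.4405 -0.1587  0.0376] ctr [ 0.4373 -0.1548  0.0359]
paste 220 min [ 0.5294 -0.2712  0.0405] max [ 0.5773 -0.2219  0.0695] mid [ 0.5534 -0.2465  0.055 ] ctr [ 0.5521 -0.2428  0.0594]
```

Emit:
jog_arm(motion=[[100, 1, 5, 1, 0, 0, 0], [100, 2, 5, 1, 0, 0, 0], [100, 2, 5, 1, 0, 0, -5], [100, 2, 5, 0, 0, 0, -5], [100, 2, 5, 0, 0, 0, -5], [100, 2, 5, 0, 0, 0, -5], [100, 2, 5, 0, 0, 0, -5], [100, 2, 5, 0, 0, 0, 0]])

```text
time: 1.1
tcp_pos: [0.3839, -0.0962, 0.2613]
eef_rot: [1.0, 0.001, 0.0, 0.0]
ft_force: [0.6, -1.1, 0.5]
opening: 0.0853
finger_force: 0.0
```

Emit:
jog_arm(motion=[[100, 2, 5, 0, 0, 0, 0], [100, 1, 5, 0, 0, 0, 0], [100, 1, 5, 0, 0, 0, 0], [100, 1, 3, 0, 0, 0, 0], [100, 0, 0, 0, 0, 0, 0], [100, 0, 0, 0, 0, 0, 0]])

```text
time: 1.85
tcp_pos: [0.4334, 0.0817, 0.2611]
eef_rot: [1.0, 0.001, -0.0, 0.0]
ft_force: [1.3, 0.4, 0.6]
opening: 0.0849
finger_force: 0.0
```

```bash
python3 - <<'E'
from h import *
c=cap('wrist'); save(c,'w1.png'); np.savez('w1.npz',W=pts(c),im=c['image']); print(c['s']['tcp_pos'],c['s']['eef_rot'],c['s']['time'],c['tool_from_camera'])
E
```

```text
[0.43338327 0.08171862 0.26107714] [ 9.99999063e-01  1.32541308e-03 -3.16360894e-04  1.28203826e-04] 1.85 [[ 3.50420585e-04 -9.47426232e-01 -3.19974081e-01  8.16536522e-02]
 [ 9.99999912e-01  2.57979609e-04  3.31289036e-04 -1.02692766e-03]
 [-2.31325135e-04 -3.19974169e-01  9.47426239e-01 -1.42929202e-01]
 [ 0.00000000e+00  0.00000000e+00  0.00000000e+00  1.00000000e+00]]
```

View pics/w1.png

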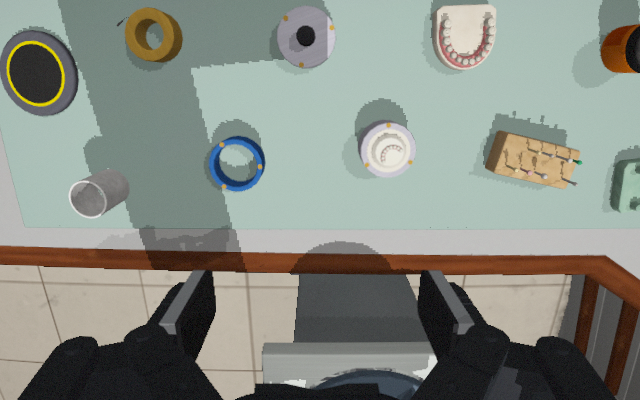

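The wrist view shows plate (40,72), weight (153,35), lid (306,36), blue ring (237,163), lower half (387,149) and white ring (98,193). Next I'll fit circles to their top faces.

```bash
cat >> h.py <<'E'
def fit(W,u,v,r,top,tol=.004,z0=0,dia=None):
    p=W[max(v-r,0):v+r+1,max(u-r,0):u+r+1].reshape(-1,3); p=p[np.abs(p[:,2]-z0-top)<tol]
    (x,y),rad=cv2.minEnclosingCircle((p[:,:2]*1000).astype(np.float32))
    return np.round([x,y,2*rad,len(p),1000*np.median(p[:,2])],1)
E
python3 - <<'E'
from h import *
W=np.load('w1.npz')['W']
for u,v in[(310,110),(310,200),(90,150),(450,100),(560,100)]: print('board',u,v,W[v-3:v+4,u-3:u+4].reshape(-1,3).mean(0).round(4))
for u,v,n in[(40,72,'plate'),(306,36,'knob'),(280,40,'disc'),(387,122,'shoulder'),(237,187,'ringrim'),(135,45,'wtrim'),(410,155,'sh')]: print(n,W[v-1:v+2,u-1:u+2].reshape(-1,3).mean(0).round(4))
for z0 in(0,):
  for n,u,v,r,t,D in[('plate',40,72,48,.008,90),('weight',153,35,34,.026,50),('lid disc',306,36,35,.018,58),('knob',306,36,20,.034,18),('ring',237,163,34,.024,58),('lower',387,149,34,.030,58)]:
    print(n,D,fit(W,u,v,r,t,z0=z0))
E
```

```text
board 310 110 [0.4841 0.0894 0.0084]
board 310 200 [0.3821 0.0897 0.0083]
board 90 150 [nan nan nan]
board 450 100 [ 0.496  -0.061   0.0085]
board 560 100 [ 0.4992 -0.1857  0.0084]
plate [0.5282 0.3774 0.0169]
knob [0.5546 0.0925 0.0423]
disc [0.5527 0.1183 0.0261]
shoulder [0.4745 0.0106 0.0328]
ringrim [0.4047 0.1681 0.0322]
wtrim [0.5496 0.2593 0.0345]
sh [ 0.4417 -0.0142  0.0387]
plate 90 [ 525.8  382.8  157.9 3461.     8.3]
weight 50 [557.2 238.6  47.6 244.   26.2]
lid disc 58 [538.6  85.9  44.8  13.   20.3]
knob 18 [551.1  90.9  14.5  14.   33.8]
ring 58 [431.5 165.8  55.1 221.   24.2]
lower 58 [452.3  15.5  53.9  65.   31.3]
```

Both cameras put the board top at z≈0.0084, so I'll refit with that offset.

```bash
python3 - <<'E'
from h import *
W=np.load('w1.npz')['W']
for n,u,v,r,t,D in[('plate',40,72,48,.008,90),('weight',153,35,34,.026,50),('lid disc',306,36,35,.018,58),('knob',306,36,20,.034,18),('ring',237,163,34,.024,58),('lower',387,149,34,.030,58)]:
    print(n,D,fit(W,u,v,r,t,tol=.0025,z0=.0084))
E
```

```text
plate 90 [ 526.6  383.1   90.  5005.    16.5]
weight 50 [ 559.1  244.3   50.5 1466.    34.2]
lid disc 58 [ 555.6   93.2   58.7 2570.    26.3]
knob 18 [555.6  93.4  18.4 306.   42.3]
ring 58 [428.9 168.9  58.2 799.   32. ]
lower 58 [ 446.6    8.8   57.1 1480.    38.6]
```

Emit:
jog_arm(motion=[[100, 0.7, -3.7, -5, 0, 0, 0], [100, 0.6, -3.6, -5, 0, 0, 0], [100, 0, 0, -5, 0, 0, 0], [100, 0, 0, -4, 0, 0, 0], [100, 0, 0, -3, 0, 0, 0], [100, 0, 0, -2, 0, 0, 0], [100, 0, 0, 0, 0, 0, 0], [100, 0, 0, 0, 0, 0, 0]])

```text
time: 2.9
tcp_pos: [0.4471, 0.0087, 0.0222]
eef_rot: [1.0, 0.001, 0.0, 0.0]
ft_force: [0.4, -0.2, 0.2]
opening: 0.0851
finger_force: 0.0
```

Emit:
jog_arm(motion=[[100, 0, 0, -0.7, 0, 0, 0], [100, 0, 0, -0.6, 0, 0, 0], [0, 0, 0, 0, 0, 0, 0], [0, 0, 0, 0, 0, 0, 0], [0, 0, 0, 0, 0, 0, 0], [0, 0, 0, 0, 0, 0, 0], [0, 0, 0, 0, 0, 0, 0]], newtons=50)

```text
time: 3.78
tcp_pos: [0.4467, 0.0092, 0.0087]
eef_rot: [1.0, 0.001, 0.0, 0.0]
ft_force: [-2.0, -0.2, 6.0]
opening: 0.0565
finger_force: 53.6
```

Emit:
jog_arm(motion=[[0, 0, 0, 1, 0, 0, 0], [0, 0, 0, 3, 0, 0, 0], [0, 0, 0, 4, 0, 0, 0], [0, 0.5, 2.4, 2, 0, 0, 0], [0, 1, 4, 0, 0, 0, 0], [0, 1, 5, 0, 0, 0, 0], [0, 1, 5, 0, 0, 0, 0], [0, 1, 5, 0, 0, 0, 0]])

```text
time: 4.78
tcp_pos: [0.4915, 0.2248, 0.1088]
eef_rot: [1.0, 0.001, -0.0, 0.0]
ft_force: [1.1, -1.4, -4.3]
opening: 0.0563
finger_force: 55.0
```

Emit:
jog_arm(motion=[[0, 1, 5, 0, 0, 0, 0], [0, 1, 5, 0, 0, 0, 0], [0, 1, 4, 0, 0, 0, 0], [0, 0.5, 2, 0, 0, 0, 0], [0, 0, 0, -2, 0, 0, 0], [0, 0, 0, -3, 0, 0, 0], [0, 0, 0, -1.5, 0, 0, 0], [0, 0, 0, 0, 0, 0, 0]])

```text
time: 5.78
tcp_pos: [0.526, 0.3822, 0.0421]
eef_rot: [1.0, 0.001, -0.001, 0.001]
ft_force: [-0.1, 0.8, -4.1]
opening: 0.0565
finger_force: 54.9
```

Emit:
jog_arm(motion=[[0, 0, 0, -1.2, 0, 0, 0], [0, 0, 0, -0.7, 0, 0, 0], [0, 0, 0, -0.4, 0, 0, 0], [0, 0, 0, -0.2, 0, 0, 0], [0, 0, 0, 0, 0, 0, 0], [0, 0, 0, 0, 0, 0, 0]])

```text
time: 6.52
tcp_pos: [0.5268, 0.3833, 0.0186]
eef_rot: [1.0, 0.001, 0.0, -0.0]
ft_force: [0.1, 0.2, -3.6]
opening: 0.0563
finger_force: 55.1
```

Emit:
jog_arm(motion=[[0, 0, 0, -0.1, 0, 0, 0], [0, 0, 0, -0.1, 0, 0, 0], [0, 0, 0, 0, 0, 0, 0], [0, 0, 0, 0, 0, 0, 0]])

```text
time: 7.02
tcp_pos: [0.5267, 0.3832, 0.0168]
eef_rot: [1.0, 0.001, 0.0, -0.0]
ft_force: [-2.5, -0.7, 4.2]
opening: 0.0564
finger_force: 55.8
```

Emit:
jog_arm(motion=[[100, 0, 0, 0, 0, 0, 0], [100, 0, 0, 0, 0, 0, 0], [100, 0, 0, 0, 0, 0, 0], [100, 0, 0, 0, 0, 0, 0], [100, 0, 0, 2, 0, 0, 0], [100, 0, 0, 4, 0, 0, 0], [100, 0, 0, 5, 0, 0, 0], [100, -1, -2.4, 3, 0, 0, 0]])

```text
time: 8.02
tcp_pos: [0.5176, 0.3602, 0.1605]
eef_rot: [1.0, 0.002, 0.002, -0.001]
ft_force: [0.4, -0.3, -0.4]
opening: 0.0855
finger_force: 0.0
```

Emit:
jog_arm(motion=[[100, -2, -5, 3, 0, 0, 0], [100, -2, -5, 2, 0, 0, 0], [100, -2, -5, 0, 0, 0, 0], [100, -2.8, -4, 0, 0, 0, 0], [100, 0, 0, 0, 0, 0, 0]])

```text
time: 8.65
tcp_pos: [0.4274, 0.1674, 0.2078]
eef_rot: [1.0, 0.0, 0.001, -0.0]
ft_force: [0.5, 0.1, -0.1]
opening: 0.0857
finger_force: 0.0
```

```bash
python3 - <<'E'
from h import *
c=cap('wrist'); save(c,'w2.png'); np.savez('w2.npz',W=pts(c),im=c['image']); print(c['s']['tcp_pos'],c['s']['time'])
E
```

```text
[0.42741495 0.16742631 0.20778407] 8.65
```

View pics/w2.png

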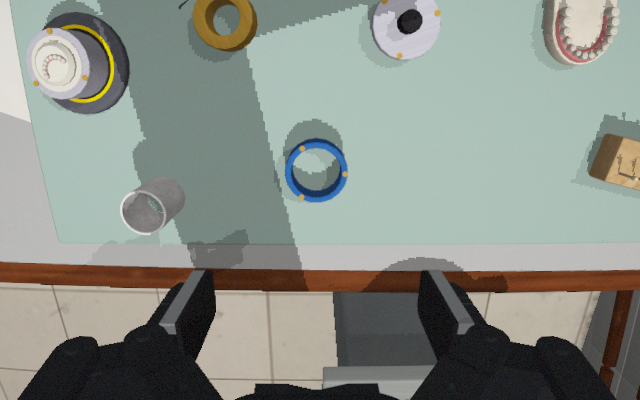

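The lower half stands on the plate (shoulder at about (60,63)), and the blue ring is at (316,170). I'll measure both.

```bash
python3 - <<'E'
from h import *
W=np.load('w2.npz')['W']
for n,u,v,r,t,D in[('lower',60,63,45,.038,58),('ring',316,170,40,.024,58),('weight',225,18,45,.026,50),('lid disc',407,22,45,.018,58)]:
    print(n,D,fit(W,u,v,r,t,tol=.0025,z0=.0084))
E
```

```text
lower 58 [ 526.   384.3   59.8 2293.    46.5]
ring 58 [ 428.9  168.5   57.8 1112.    32. ]
weight 50 [ 558.6  244.6   50.1 1547.    34.2]
lid disc 58 [ 555.8   93.3   58.4 2926.    26.3]
```

Emit:
jog_arm(motion=[[100, 0, 0, -5, 0, 0, 0], [100, 0, 0, -5, 0, 0, 0], [100, 0, 0, -4, 0, 0, 0], [100, 0, 0, -3, 0, 0, 0], [100, 0, 0, -1.6, 0, 0, 0], [100, 0, 0, -0.8, 0, 0, 0], [100, 0, 0, 0, 0, 0, 0], [100, 0, 0, 0, 0, 0, 0]])

```text
time: 9.7
tcp_pos: [0.4293, 0.1694, 0.0132]
eef_rot: [1.0, 0.001, 0.001, -0.0]
ft_force: [0.4, -0.1, 0.2]
opening: 0.0855
finger_force: 0.0
```

Emit:
jog_arm(motion=[[0, 0, 0, -0.2, 0, 0, 0], [0, 0, 0, 0, 0, 0, 0], [0, 0, 0, 0, 0, 0, 0], [0, 0, 0, 0, 0, 0, 0], [0, 0, 0, 0, 0, 0, 0]], newtons=40)

```text
time: 10.32
tcp_pos: [0.4289, 0.1692, 0.0111]
eef_rot: [1.0, 0.001, 0.0, -0.0]
ft_force: [-2.7, -0.2, 11.4]
opening: 0.0574
finger_force: 40.2
```

Emit:
jog_arm(motion=[[0, 0, 0, 1, 0, 0, 0], [0, 0, 0, 3, 0, 0, 0], [0, 0, 0, 4, 0, 0, 0], [0, 1, 2, 3, 0, 0, 0], [0, 2, 5, 0, 0, 0, 0], [0, 2, 5, 0, 0, 0, 0], [0, 2, 5, 0, 0, 0, 0], [0, 2, 3, 0, 0, 0, 0]])

```text
time: 11.32
tcp_pos: [0.5188, 0.3714, 0.1207]
eef_rot: [1.0, 0.002, 0.0, -0.0]
ft_force: [-0.3, 0.6, -1.0]
opening: 0.0572
finger_force: 43.4
```

Emit:
jog_arm(motion=[[0, 0.7, 1.4, 0, 0, 0, 0], [0, 0, 0, -2, 0, 0, 0], [0, 0, 0, -2.4, 0, 0, 0], [0, 0, 0, -1.6, 0, 0, 0], [0, 0, 0, -0.8, 0, 0, 0], [0, 0, 0, 0, 0, 0, 0], [0, 0, 0, 0, 0, 0, 0]])

```text
time: 12.2
tcp_pos: [0.5261, 0.3833, 0.0531]
eef_rot: [1.0, 0.001, 0.001, -0.0]
ft_force: [0.2, 0.3, -1.0]
opening: 0.0574
finger_force: 43.4
```

Next the ring goes down 4 mm to its seat.

Emit:
jog_arm(motion=[[0, 0, 0, -0.2, 0, 0, 0], [0, 0, 0, -0.1, 0, 0, 0], [0, 0, 0, -0.1, 0, 0, 0], [0, 0, 0, 0, 0, 0, 0], [0, 0, 0, 0, 0, 0, 0]])

```text
time: 12.82
tcp_pos: [0.5258, 0.3833, 0.0493]
eef_rot: [1.0, 0.001, 0.0, -0.0]
ft_force: [-3.3, -2.9, 5.8]
opening: 0.0569
finger_force: 44.1
```

Contact is felt, so I'll release, lift, and look from near the lid.

Emit:
jog_arm(motion=[[100, 0, 0, 0, 0, 0, 0], [100, 0, 0, 0, 0, 0, 0], [100, 0, 0, 0, 0, 0, 0], [100, 0, 0, 0, 0, 0, 0], [100, 0, 0, 2, 0, 0, 0], [100, 0, 0, 4, 0, 0, 0], [100, 0, 0, 5, 0, 0, 0], [100, -1, -3, 4, 0, 0, 0]])

```text
time: 13.82
tcp_pos: [0.5161, 0.354, 0.2019]
eef_rot: [1.0, 0.002, 0.001, -0.001]
ft_force: [0.5, -1.2, 0.6]
opening: 0.0853
finger_force: 0.0
```

Emit:
jog_arm(motion=[[100, -2, -5, 2, 0, 0, 0], [100, -2, -5, 0, 0, 0, 0], [100, -2, -4, 0, 0, 0, 0], [100, 0, 0, 0, 0, 0, 0], [100, 0, 0, 0, 0, 0, 0]])

```text
time: 14.45
tcp_pos: [0.4563, 0.2136, 0.2195]
eef_rot: [1.0, 0.001, 0.001, -0.0]
ft_force: [-0.3, 0.4, -1.3]
opening: 0.0853
finger_force: 0.0
```

```bash
python3 - <<'E'
from h import *
c=cap('wrist'); save(c,'w3.png'); np.savez('w3.npz',W=pts(c),im=c['image']); print(c['s']['tcp_pos'],c['s']['time'])
E
```

```text
[0.45625694 0.21359607 0.21951408] 14.45
```

View pics/w3.png

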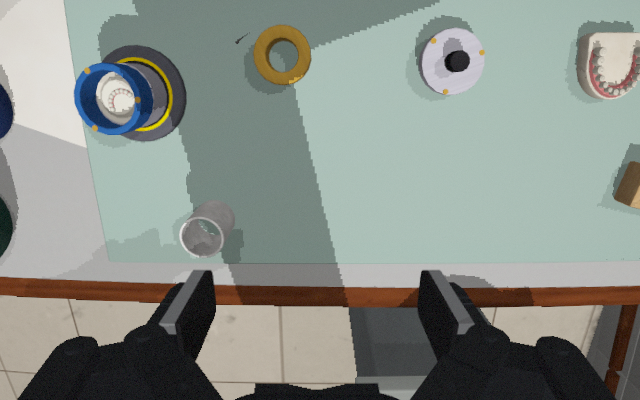

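The blue ring sits on the lower half (rim around (114,98)). The weight is at (282,54) and the lid knob at (457,61).

```bash
python3 - <<'E'
from h import *
W=np.load('w3.npz')['W']
for n,u,v,r,t,D in[('ring',114,98,45,.062,58),('weight',282,54,40,.026,50),('lid disc',453,62,42,.018,58),('knob',457,61,20,.034,18)]:
    print(n,D,fit(W,u,v,r,t,tol=.0025,z0=.0084))
p=W[55:140,70:158].reshape(-1,3); p=p[np.abs(p[:,2]-.0704)<.003]
print('tilt',np.linalg.lstsq(np.c_[p[:,:2],np.ones(len(p))],p[:,2],rcond=None)[0])
E
```

```text
ring 58 [ 524.9  383.7   58.8 1486.    70. ]
weight 50 [ 559.2  244.9   49.9 1832.    34.2]
lid disc 58 [ 555.6   93.3   58.4 2904.    26.3]
knob 18 [555.7  93.5  18.3 349.   42.1]
tilt [0.00154459 0.00056011 0.06891903]
```

Emit:
jog_arm(motion=[[100, 3, -4, -3, 0, 0, 0], [100, 4, -4, -3, 0, 0, 0], [100, 2.9, -4, -4, 0, 0, 0], [100, 0, 0, -4, 0, 0, 0], [100, 0, 0, -3, 0, 0, 0], [100, 0, 0, -1.5, 0, 0, 0], [100, 0, 0, 0, 0, 0, 0], [100, 0, 0, 0, 0, 0, 0]])

```text
time: 15.5
tcp_pos: [0.554, 0.0952, 0.0359]
eef_rot: [1.0, 0.001, 0.001, -0.0]
ft_force: [0.1, -0.0, -0.2]
opening: 0.0852
finger_force: 0.0
```

Emit:
jog_arm(motion=[[100, 0.15, -0.2, -0.6, 0, 0, 0], [0, 0, 0, 0, 0, 0, 0], [0, 0, 0, 0, 0, 0, 0], [0, 0, 0, 0, 0, 0, 0], [0, 0, 0, 0, 0, 0, 0], [0, 0, 0, 0, 0, 0, 0], [0, 0, 0, 0, 0, 0, 0]], newtons=40)

```text
time: 16.38
tcp_pos: [0.5549, 0.0928, 0.0289]
eef_rot: [1.0, 0.001, 0.0, -0.0]
ft_force: [-1.1, -1.4, 3.8]
opening: 0.0161
finger_force: 39.1
```

Emit:
jog_arm(motion=[[0, 0, 0, 1, 0, 0, 0], [0, 0, 0, 3, 0, 0, 0], [0, 0, 0, 4, 0, 0, 0], [0, 0, 2, 3, 0, 0, 0], [0, -0.5, 4, 0, 0, 0, 0], [0, -0.5, 5, 0, 0, 0, 0], [0, -0.5, 5, 0, 0, 0, 0], [0, -0.5, 5, 0, 0, 0, 0]])

```text
time: 17.38
tcp_pos: [0.5343, 0.3044, 0.1393]
eef_rot: [1.0, 0.001, 0.0, -0.0]
ft_force: [0.5, 0.6, -1.5]
opening: 0.0157
finger_force: 39.2
```

Emit:
jog_arm(motion=[[0, -0.5, 4, 0, 0, 0, 0], [0, -0.5, 3, 0, 0, 0, 0], [0, 0, 1.1, 0, 0, 0, 0], [0, 0, 0, 0, 0, 0, 0], [0, 0, 0, -1.5, 0, 0, 0], [0, 0, 0, -1.5, 0, 0, 0], [0, 0, 0, -1, 0, 0, 0], [0, 0, 0, 0, 0, 0, 0]])

```text
time: 18.38
tcp_pos: [0.5244, 0.3833, 0.0975]
eef_rot: [1.0, 0.001, -0.001, 0.0]
ft_force: [0.1, -0.3, -1.1]
opening: 0.0155
finger_force: 39.2
```

Emit:
jog_arm(motion=[[0, 0, 0, -0.5, 0, 0, 0], [0, 0, 0, -0.4, 0, 0, 0], [0, 0, 0, -0.2, 0, 0, 0], [0, 0, 0, -0.1, 0, 0, 0], [0, 0, 0, 0, 0, 0, 0], [0, 0, 0, 0, 0, 0, 0]])

```text
time: 19.12
tcp_pos: [0.5248, 0.3839, 0.0869]
eef_rot: [1.0, 0.001, 0.0, -0.0]
ft_force: [-0.1, -0.1, -0.4]
opening: 0.0154
finger_force: 39.2
```

Emit:
jog_arm(motion=[[0, 0, 0, -0.1, 0, 0, 0], [0, 0, 0, -0.1, 0, 0, 0], [0, 0, 0, 0, 0, 0, 0], [0, 0, 0, 0, 0, 0, 0]])

```text
time: 19.62
tcp_pos: [0.5248, 0.3838, 0.085]
eef_rot: [1.0, 0.001, 0.0, -0.0]
ft_force: [-0.1, -1.4, 3.0]
opening: 0.0161
finger_force: 39.6
```

Emit:
jog_arm(motion=[[100, 0, 0, 0, 0, 0, 0], [100, 0, 0, 0, 0, 0, 0], [100, 0, 0, 0, 0, 0, 0], [100, 0, 0, 0, 0, 0, 0], [100, 0, 0, 2, 0, 0, 0], [100, 0, 0, 4, 0, 0, 0], [100, -1, -3, 4, 0, 0, 0], [100, -1, -4, 2, 0, 0, 0]])

```text
time: 20.62
tcp_pos: [0.5051, 0.3138, 0.2084]
eef_rot: [1.0, 0.002, 0.002, -0.001]
ft_force: [0.0, -0.3, -1.1]
opening: 0.0853
finger_force: 0.0
```

Emit:
jog_arm(motion=[[100, -2, -5, 1, 0, 0, 0], [100, -3, -3, 0, 0, 0, 0], [100, 0, 0, 0, 0, 0, 0], [100, 0, 0, 0, 0, 0, 0]])

```text
time: 21.12
tcp_pos: [0.4555, 0.2342, 0.216]
eef_rot: [1.0, 0.001, 0.001, -0.0]
ft_force: [0.4, 1.0, 0.2]
opening: 0.0858
finger_force: 0.0
```

```bash
python3 - <<'E'
from h import *
c=cap('wrist'); save(c,'w4.png'); np.savez('w4.npz',W=pts(c),im=c['image']); print(c['s']['tcp_pos'],c['s']['time'])
E
```

```text
[0.45546289 0.23422135 0.21597441] 21.125
```

View pics/w4.png

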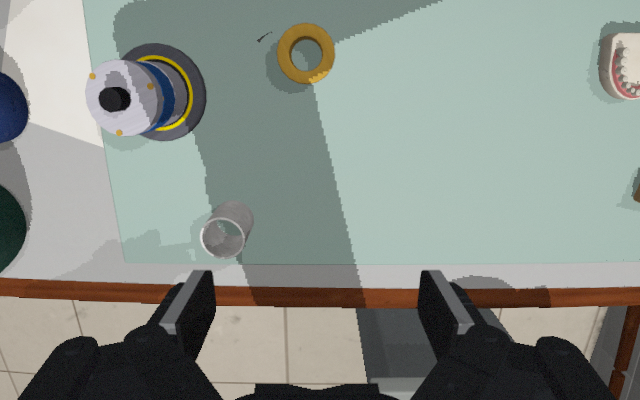

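The lid sits on the ring, with the knob at (115,98) and its disc level. The weight is at (306,54).

```bash
python3 - <<'E'
from h import *
W=np.load('w4.npz')['W']
for n,u,v,r,t,D in[('lid disc',122,97,45,.074,58),('knob',115,98,22,.090,18),('weight',306,54,42,.026,50)]:
    print(n,D,fit(W,u,v,r,t,tol=.0025,z0=.0084))
E
```

```text
lid disc 58 [ 525.7  384.4   58.9 3744.    82.3]
knob 18 [525.5 384.5  18.4 473.   98.1]
weight 50 [ 559.2  244.7   50.4 1910.    34.2]
```

Emit:
jog_arm(motion=[[100, 3, 0.3, -2, 0, 0, 0], [100, 4, 0.4, -4, 0, 0, 0], [100, 3.3, 0.3, -4, 0, 0, 0], [100, 0, 0, -4, 0, 0, 0], [100, 0, 0, -3, 0, 0, 0], [100, 0, 0, -2, 0, 0, 0], [100, 0, 0, 0, 0, 0, 0], [100, 0, 0, 0, 0, 0, 0]])

```text
time: 22.18
tcp_pos: [0.5585, 0.2442, 0.0259]
eef_rot: [1.0, 0.001, 0.001, -0.0]
ft_force: [0.2, 0.2, -0.0]
opening: 0.0854
finger_force: 0.0
```

Emit:
jog_arm(motion=[[100, 0, 0, -0.8, 0, 0, 0], [100, 0, 0, -0.6, 0, 0, 0], [100, 0, 0, 0, 0, 0, 0], [0, 0, 0, 0, 0, 0, 0], [0, 0, 0, 0, 0, 0, 0], [0, 0, 0, 0, 0, 0, 0], [0, 0, 0, 0, 0, 0, 0], [0, 0, 0, 0, 0, 0, 0]], newtons=50)

```text
time: 23.18
tcp_pos: [0.558, 0.2439, 0.0114]
eef_rot: [1.0, 0.001, 0.0, -0.0]
ft_force: [-1.9, 0.4, 6.1]
opening: 0.0481
finger_force: 51.9
```

Emit:
jog_arm(motion=[[0, 0, 0, 1, 0, 0, 0], [0, 0, 0, 3, 0, 0, 0], [0, 0, 0, 4, 0, 0, 0], [0, 0, 0, 4, 0, 0, 0], [0, -0.4, 2, 1, 0, 0, 0], [0, -1, 4, 0, 0, 0, 0], [0, -1, 4, 0, 0, 0, 0], [0, -0.7, 2.5, 0, 0, 0, 0]])

```text
time: 24.18
tcp_pos: [0.525, 0.3712, 0.1395]
eef_rot: [1.0, 0.002, -0.001, 0.0]
ft_force: [0.2, -0.7, -2.8]
opening: 0.048
finger_force: 52.3
```

Emit:
jog_arm(motion=[[0, -0.3, 1.5, 0, 0, 0, 0], [0, 0, 0, 0, 0, 0, 0], [0, 0, 0, -1.5, 0, 0, 0], [0, 0, 0, -0.5, 0, 0, 0], [0, 0, 0, 0, 0, 0, 0], [0, 0, 0, 0, 0, 0, 0]])

```text
time: 24.92
tcp_pos: [0.524, 0.3836, 0.121]
eef_rot: [1.0, 0.001, 0.0, -0.0]
ft_force: [-0.3, 0.1, -2.0]
opening: 0.0481
finger_force: 52.3
```

Emit:
jog_arm(motion=[[0, 0.05, 0.05, -1, 0, 0, 0], [0, 0, 0, -1, 0, 0, 0], [0, 0, 0, -0.7, 0, 0, 0], [0, 0, 0, -0.4, 0, 0, 0], [0, 0, 0, -0.2, 0, 0, 0], [0, 0, 0, 0, 0, 0, 0], [0, 0, 0, 0, 0, 0, 0]])

```text
time: 25.8
tcp_pos: [0.5244, 0.3844, 0.0881]
eef_rot: [1.0, 0.001, 0.0, -0.0]
ft_force: [-0.2, 0.0, -2.0]
opening: 0.0481
finger_force: 52.4
```

Emit:
jog_arm(motion=[[0, 0, 0, -0.1, 0, 0, 0], [0, 0, 0, -0.1, 0, 0, 0], [0, 0, 0, -0.1, 0, 0, 0], [0, 0, 0, 0, 0, 0, 0], [0, 0, 0, 0, 0, 0, 0]])

```text
time: 26.42
tcp_pos: [0.5243, 0.3844, 0.0854]
eef_rot: [1.0, 0.001, 0.0, -0.0]
ft_force: [-3.8, -2.0, 5.2]
opening: 0.0482
finger_force: 53.0
```

Seated with contact, so I'll release, back off and check.

Emit:
jog_arm(motion=[[100, 0, 0, 0, 0, 0, 0], [100, 0, 0, 0, 0, 0, 0], [100, 0, 0, 0, 0, 0, 0], [100, 0, 0, 0, 0, 0, 0], [100, 0, 0, 2, 0, 0, 0], [100, 0, 0, 4, 0, 0, 0], [100, -1, -3, 4, 0, 0, 0], [100, -1, -4, 2, 0, 0, 0]])

```text
time: 27.42
tcp_pos: [0.5046, 0.3143, 0.2084]
eef_rot: [1.0, 0.002, 0.002, -0.001]
ft_force: [0.9, -0.3, 0.1]
opening: 0.0854
finger_force: 0.0
```

Emit:
jog_arm(motion=[[100, -2, -5, 1, 0, 0, 0], [100, -3, -3, 0, 0, 0, 0], [100, 0, 0, 0, 0, 0, 0], [100, 0, 0, 0, 0, 0, 0]])

```text
time: 27.92
tcp_pos: [0.4549, 0.2348, 0.216]
eef_rot: [1.0, 0.001, 0.001, -0.0]
ft_force: [-0.8, 0.1, 0.3]
opening: 0.0854
finger_force: 0.0
```

```bash
python3 - <<'E'
from h import *
c=cap('wrist'); save(c,'w5.png'); W=pts(c); print(c['s']['tcp_pos'],c['s']['time'])
for n,u,v,r,t,D in[('weight',115,98,60,.100,50),('knob',115,98,40,.090,18),('disc',122,97,55,.074,58),('ring/plate',155,92,60,.008,90)]:
    print(n,D,fit(W,u,v,r,t,tol=.003,z0=.0084))
E
```

```text
[0.45494085 0.23476658 0.21597262] 27.925
weight 50 [ 525.9  385.2   51.  2734.   108.1]
knob 18 [526.6 380.6  48.5 894.   98.2]
disc 58 [ 525.6  383.6   58.  1050.    82.2]
ring/plate 90 [ 526.7  383.5   90.3 2815.    16.3]
```

View pics/w5.png

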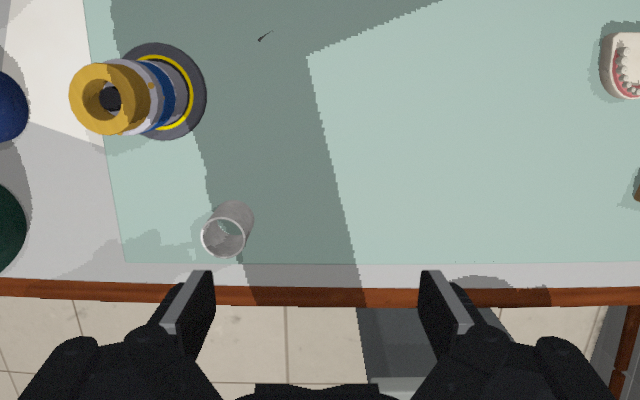

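The whole stack stands on the plate, with the brass weight over the knob at (115,98). Its top measures z=0.108, which is the seated height, and it is within about 2 mm of the axis. The white ring is untouched, so I'm handing in.

```bash
python3 -c "
from rig import ctrl
print(ctrl.finish_job())"
```

```text
the job is handed in; nothing more can be done
None
```

The flask is closed on the setting plate: lower half, ring, lid and weight each measured fully down and within about 2 mm of the plate's middle, the bystanders were not touched, and I handed the job in at about 28 s; no verdict came back.

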